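Roll a nip roller into the vee cradle and cam it down

ROBOT

A 7-joint arm with a two-finger parallel gripper is mounted at the origin on a cart in front of the work surface, level with it; the furniture and walls round the work are solid. World frame = base frame: x ahead of the robot, y to its left, z up, the work surface at z = 0. Lengths are in m, angles in rad, forces in N, time in s.
With the tool pointing down it reaches from about 0.4 to 0.875 m from the base axis. Payload 6.5 kg.
Tool frame: the origin (TCP) lies at the very end of the fingers, on their centre line; the grasp point (between the pads) lies 19 mm behind it; z points along the fingers, y is the line along which they close (so a half turn about z gives the same grasp; the last joint's range is limited). The gripper opens to 85 mm and grips with 20 to 120 N. Pads are 22 mm wide; open, the fingers measure 114 mm over their backs; the gripper's body (76 mm by 85 mm) begins 54 mm behind the grasp point. The pads swing forward as they close: fully open they stand 13 mm farther back than shut.
Start: joints at [1.07, 0.536, -0.004, 1.538, 0.003, 1.067, -0.071], TCP at [0.274, -0.59, 0.231] pointing down, gripper open.
Joint ranges: [-2.7, 2.7], [-0.37, 2.16], [-1.27, 1.26], [0.24, 2.4], [-1.31, 4.45], [0.19, 1.91], [-2.76, 2.76]. Speed limits (rad/s): [2.39, 2.39, 3.14, 3.14, 3.14, 3.14, 3.14].

INTERFACE

Orientations are given as a 3x3 rotation matrix whose columns are the frame's x, y, z axes.
In Python, from rig import * gives the robot as it stands. Calls block until the motion is done:
- reach(position, orientation): joint-space move of the TCP to a pose.
- line_to(position, attitude=None, speed=0.15, contact_N=None): straight line of the TCP; attitude=None keeps the orientation; speed is the mean speed in m/s. With contact_N (N) it stops when the force on the tool has changed by that much, and returns True; else False.
- move_j(angles): joint-space move.
- gripper_to(opening, squeeze=None): opening from 0.0 (shut) to 1.0 (fully open); squeeze is the grip in N (None keeps the last); returns when the fingers have stopped.
- wait(seconds).
- inverse_kinematics(position, orientation): joint angles nearest the present ones, or None.
- grab_frame(name): name is "side" or "top" or "wrist"; returns a dict with "color" (480x640x3 uint8, blue, green, red), "depth" (480x640 float32, m along the optical axis (not along the pixel's ray), 0 where there is no reading), "fx", "fy", "cx", "cy" (pixels), "k1" (the pictures are not rectified: a ray, as slopes to the right and down, at radius r is drawn at 1 + k1 r^2 times it, then the intrinsics apply), "view" (4x4, takes a point from world to camera coordinates). Camera axes: x right, y down, z forward; pixel columns grow to the right and rows downward; lengths in m; the calibration is good to about 2 mm. A picture is of the moment at which its call begins.
A pose or a line that the arm cannot do raises IKError and nothing moves.
- finish_job(): hands the job in; it is judged then, once.
Readings, each from a call of its own:
- read_t(): time.
- read_qpos(): joint angles.
- read_qd(): joint speeds.
- read_joint_efforts(): joint torques, N m.
- read_tool_pos(): TCP position.
- read_orientation(): TCP orientation.
- read_force(): force on the tool from outside, world axes, zero at the start.
- read_moment(): the same for the moment, N m.
- read_grip_width(): opening from 0.0 (shut) to 1.0 (fully open).
- read_gripper_force(): force on a finger pad.
Only numpy, scipy, OpenCV 4.12 (cv2) and the standard library are available. Lean on these libraries where they do the work, as an engineer would, in place of code of your own. Each camera call takes 0.05 s, during which the arm holds its last target. There are 200 camera calls.

TASK

Set the orange-red nip roller down on the loading ledge of the vee fixture, parallel to the vee and about in the middle of its width, and let go of it. Then roll it along the ledge, under the hold-down, into the vee so that it drops in and centres itself; do not lift it in from above. Finally swing the red-knobbed cam lever fully down so that the white pad clamps the roller, and leave the oil dropper, the orange core plug and the dial gauge where they are.

Things in the scene. Friction and masses are not known exactly. Their poses are not given: they have to be found in the camera images.
- nip_roller: roller, orange-red polyurethane cover 44 mm in diameter and 130 mm long, a 13 mm steel journal sticking out 19 mm at each end (168 mm over all), about 0.35 kg. Origin at its centre; y is its long axis (both ends alike), so it turns about y as it rolls. Starts lying on the worktop.
- vee_fixture: fixture fixed to the worktop, grey base plate 200 x 136 x 12 mm, two steel cheeks (each 20 mm thick, y = -50..-30 and 30..50 mm) that form ledge and vee, and a blue clamp post behind the vee. Origin under the middle of the base (the plate spans x = -102..98 mm), z up, x points from the loading side to the clamp post, y along the vee.
- vee_seat (a point): where the roller's centre lies when seated: x 8, y 0, z 53.1 mm in the fixture's frame; same axes. The 90 degree vee has its near lip at ledge height (fixture x = -10 mm); its far flank rises to z 52 mm at x 38 mm. The roller drops 8.9 mm from the ledge into the vee.
- ledge_mid (a point): midpoint of the flat loading ledge, x -50, y 0, z 40 mm in the fixture's frame; same axes. The ledge is the level top of both cheeks from x = -89 to -10 mm, 40 mm above the worktop, with a 7 mm high stop lip at its front end. A roller on it has its centre 62 mm above the worktop.
- head_front (a point): foremost top edge of the blue clamp head that leans over the vee at 30 degrees, x 31, y 0, z 123 mm in the fixture's frame; the head is 36 mm wide along y. With the lever up no part of the clamp reaches forward of fixture x = 12 mm. The raised pad lets the roller roll in beneath it but blocks lowering it straight down into the vee.
- cam_lever (a joint): cam lever, hinged about a line parallel to the fixture's y: 0 = up, leaning 5 degrees back (open), grows as it swings forward over the vee towards the loading side and down, 1.45 rad = its stop, 12 degrees above level (clamped). It stays where it is left; turning it needs about 0.2 to 0.4 N m, 2 to 4 N at the knob.
- lever_hinge (a point): middle of the lever's hinge pin, x = 59, y = 0, z = 142 mm in the fixture's frame.
- lever_knob (a point): centre of the red ball knob, 30 mm in diameter, on a 10 mm rod, 95 mm from the hinge. Lever up: about 67 mm in x and 237 mm in height in the fixture's frame; lever down: about -34 mm and 162 mm.
- clamp_pad: white plastic pad 24 x 34 x 6 mm at the foot of the plunger that the cam drives; sprung by 6 mm, it presses a seated roller with about 15 N when the lever is fully down. Its origin is that of the fixture while the lever is up.
- oil_dropper: cream oil bottle with a red spout, 36 mm in diameter, 97 mm high, stands upright; origin under its centre. To be left alone.
- core_plug: orange plastic core plug, 68 mm in diameter, 28 mm high; origin under its centre. To be left alone.
- dial_gauge: dial gauge with a black frame lying flat, 124 x 79 x 15 mm; origin under its centre. To be left alone.

How it is judged:
By the outcome, as a careful person would: the job done as asked, in the order asked, and still so for the second after the job is handed in, with the robot touching nothing.
It also fails if it takes over 67 s, if anything falls off the work surface, if the arm or the gripper's body presses on something with over 40 N, if the wrist force passes 120 N, or if a joint passes its speed limit or range.

## Working session

There is one attempt and no reset: what is moved stays moved. The work goes in short steps, each a Python script; the robot and the scene stay as the last script left them, time stands still between calls to the robot, and variables do not carry over. Pictures are saved under pics/ and viewed, at most 10 in all, crops included, and the job is handed in when it is done.

```bash
ls; mkdir -p pics
python3 - <<'E'
from rig import *
import cv2,numpy as np
for n in("top","side"):
    f=grab_frame(n); cv2.imwrite(f"pics/{n}0.png",f["color"]); np.savez(f"pics/{n}0.npz",**f)
    print(n,f["fx"],f["fy"],f["cx"],f["cy"],f["k1"]);print(np.round(f["view"],4))
print(read_t())
E
```

```text
pics
top 483.2341763059187 483.2341763059187 318.4720257296513 242.79701123236867 -0.12439205394951207
[[ 0.0223 -0.9997  0.0096 -0.1059]
 [-0.9823 -0.0237 -0.1861  0.5701]
 [ 0.1862 -0.0052 -0.9825  1.2813]
 [ 0.      0.      0.      1.    ]]
side 479.50964501485714 479.50964501485714 319.83172946122124 243.9116328284224 -0.062400325161112345
[[-0.998  -0.0625 -0.0095  0.5253]
 [-0.0202  0.4581 -0.8887  0.1647]
 [ 0.0599 -0.8867 -0.4584  1.0015]
 [ 0.      0.      0.      1.    ]]
0.1
```

View pics/top0.png

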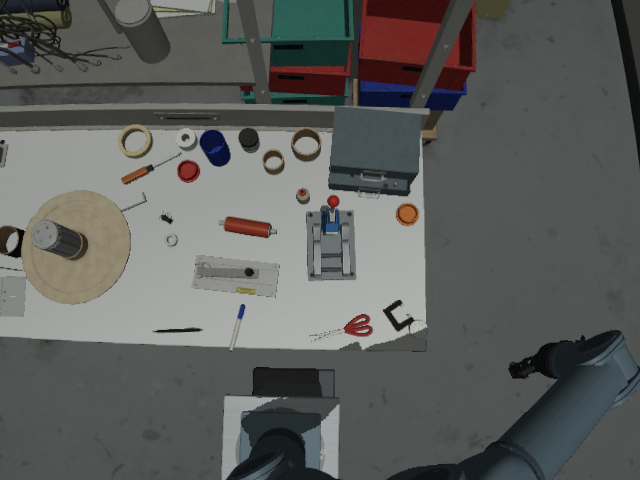

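View pics/side0.png

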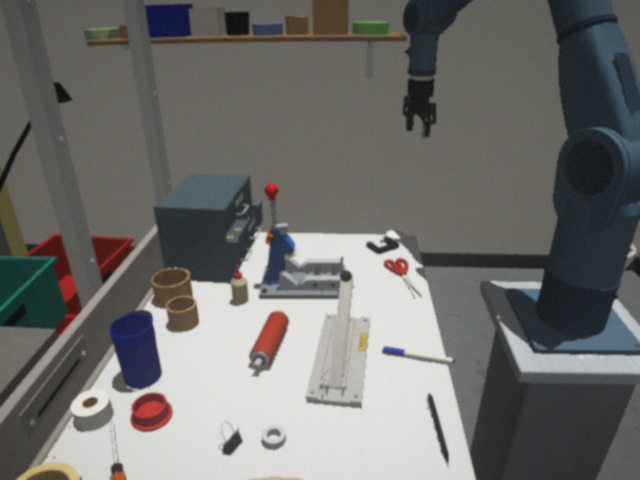

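Top view: the roller is near (248,227) and the fixture near (331,245), with its loading side towards the robot. The knob is at (333,201), the dropper at (303,196), the plug at (407,214) and the dial gauge at about (400,316). I'll enlarge this area next.

```bash
cat > h.py <<'E'
import numpy as np,cv2
def K(f): return np.array([[f["fx"],0,f["cx"]],[0,f["fy"],f["cy"]],[0,0,1]],float)
def D(f): return np.array([float(f["k1"]),0,0,0,0])
def at_z(f,uv,z):
    """world points on plane height z seen at pixels uv"""
    s=cv2.undistortPoints(np.array(uv,float).reshape(-1,1,2),K(f),D(f)).reshape(-1,2)
    V=np.array(f["view"],float);R,t=V[:3,:3],V[:3,3];c=-R.T@t
    d=np.c_[s,np.ones(len(s))]@R
    return c+d*((z-c[2])/d[:,2])[:,None]
def proj(f,P):
    V=np.array(f["view"],float)
    return cv2.projectPoints(np.array(P,float).reshape(-1,1,3),cv2.Rodrigues(V[:3,:3])[0],V[:3,3],K(f),D(f))[0].reshape(-1,2)
E
python3 - <<'E'
import cv2
a=cv2.imread("pics/top0.png")
c=cv2.resize(a[180:300,210:370],None,fx=5,fy=5,interpolation=cv2.INTER_CUBIC);cv2.imwrite("pics/top0c.png",c)
import numpy as np
from h import *
f=dict(np.load("pics/top0.npz"))
# roller cover: orange-red mask
h=cv2.cvtColor(a,cv2.COLOR_BGR2HSV);m=((h[...,0]<12)&(h[...,1]>150)&(h[...,2]>80)).astype(np.uint8)
m[:205]=0;m[245:]=0;m[:,:205]=0;m[:,290:]=0
r=cv2.minAreaRect(np.argwhere(m)[:,::-1].astype(np.float32));print(r)
b=cv2.boxPoints(r);mid=np.array([(b[i]+b[(i+1)%4])/2 for i in range(4)]);print(at_z(f,mid,.022).round(4),at_z(f,[r[0]],.022).round(4))
E
```

```text
((246.45204162597656, 226.36322021484375), (43.42369842529297, 13.404462814331055), 9.727578163146973)
[[0.6306 0.1758 0.022 ]
 [0.6406 0.1114 0.022 ]
 [0.612  0.0521 0.022 ]
 [0.6019 0.116  0.022 ]] [[0.6212 0.1137 0.022 ]]
```

View pics/top0c.png

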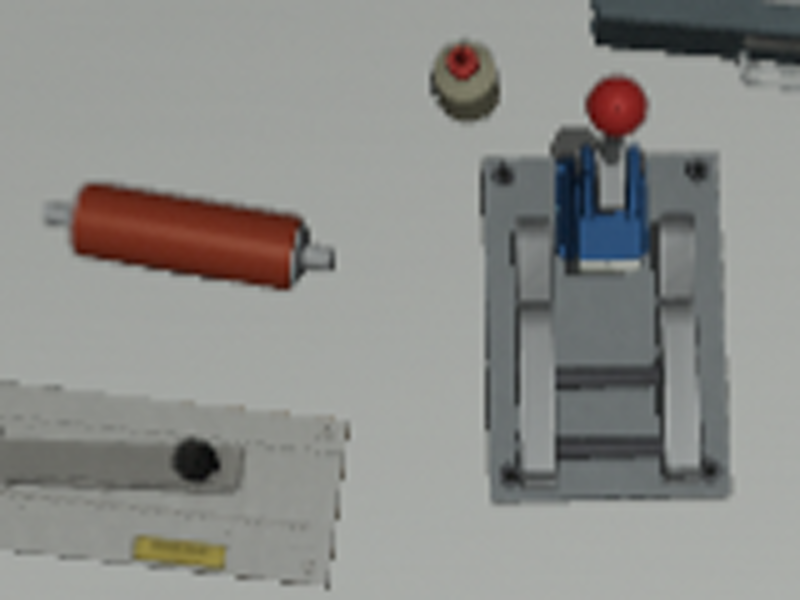

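The crop shows the journal tips at (45,213) and (334,259). The base plate's top corners are at (483,158), (718,152), (731,497) and (492,503), and the knob is at (617,106). The dropper is left of the knob, so I need to keep clear of it.

Run:
```python
import numpy as np
from h import *
from scipy.optimize import least_squares
f=dict(np.load("pics/top0.npz"))
px=lambda c:(np.array(c,float)+.5)/5-.5+[210,180]
t=at_z(f,px([(45,213),(334,259)]),.022);print("tips",t.round(4),"c",t.mean(0).round(4),"len",np.linalg.norm(t[0]-t[1]),"ang",np.arctan2(*(t[0]-t[1])[[1,0]]))
q=at_z(f,px([(483,158),(718,152),(731,497),(492,503)]),.012);print(q.round(4))
M=np.array([(98,68),(98,-68),(-102,-68),(-102,68)])/1e3
def W(p,m):c,s=np.cos(p[2]),np.sin(p[2]);return m@np.array([[c,s],[-s,c]])+p[:2]
r=least_squares(lambda p:(W(p,M)-q[:,:2]).ravel(),[.6,-.06,0]);print("fix",r.x.round(4),(r.fun*1e3).round(1))
k=at_z(f,px([(617,106)]),.237);print("knob",k.round(4),"pred",W(r.x,np.array([[.067,0]])))
print("dropper top",at_z(f,px([(461,60)]),.095).round(3))
# depth checks around
V=f["view"];d=f["depth"]
def P(u,v):
    s=cv2.undistortPoints(np.array([[[u,v]]],float),K(f),D(f)).ravel();z=d[int(round(v)),int(round(u))];return V[:3,:3].T@(np.array([s[0]*z,s[1]*z,z])-V[:3,3])
for n,u in dict(roller=(189,232),table=(400,300),ledgeL=(537,400),ledgeR=(681,400),beam=(100,463),bknob=(195,460),cab=(780,10),knob=(617,106)).items():print(n,P(*px(u)).round(3))
s=dict(np.load("pics/side0.npz"))
print("side proj roller",proj(s,t).round(0),"corners",proj(s,np.c_[W(r.x,M),[.012]*4]).round(0),"knob",proj(s,[[*W(r.x,np.array([[.067,0]]))[0],.237]]))
```

```text
tips [[0.6316 0.1945 0.022 ]
 [0.6086 0.0275 0.022 ]] c [0.6201 0.111  0.022 ] len 0.1685445640520342 ang 1.4337008875150423
[[ 0.6724 -0.0554  0.012 ]
 [ 0.6794 -0.1912  0.012 ]
 [ 0.4791 -0.2003  0.012 ]
 [ 0.4726 -0.0658  0.012 ]]
fix [ 0.5779 -0.1281  0.0492] [ 0.   0.  -0.3  0.   0.2 -0.7  0.   0.6]
knob [[ 0.642  -0.1245  0.237 ]] pred [[ 0.64477513 -0.12478361]]
dropper top [[ 0.706 -0.044  0.095]]
roller [0.617 0.108 0.046]
table [ 0.589 -0.01   0.003]
ledgeL [ 0.527 -0.09   0.045]
ledgeR [ 0.529 -0.17   0.041]
beam [0.479 0.14  0.103]
bknob [0.474 0.082 0.161]
cab [ 0.748 -0.221  0.068]
knob [ 0.638 -0.124  0.253]
side proj roller [[254. 367.]
 [280. 313.]] corners [[257. 295.]
 [264. 265.]
 [343. 265.]
 [345. 295.]] knob [[268.07411895 190.58128948]]
```

```bash
cat >> h.py <<'E'
FX=np.array([.5779,-.1281]);YAW=.0492
def fix(x,y,z):
    c,s=np.cos(YAW),np.sin(YAW);return np.array([FX[0]+c*x-s*y,FX[1]+s*x+c*y,z])
def R(psi):
    "tool down, finger closing line at world yaw psi"
    c,s=np.cos(psi),np.sin(psi);return np.array([[-s,c,0],[c,s,0],[0,0,-1.]])
E
python3 - <<'E'
from rig import *
from h import *
print(read_orientation().round(2).tolist() if hasattr(read_orientation(),'round') else read_orientation())
psi=-.137
for n,p,a in [("grasp",[.62,.111,.005],psi),("ledge",fix(-.05,0,.045),YAW),("push",fix(-.03,0,.045),YAW+np.pi/2),("knob",fix(.067,0,.218),YAW+np.pi/2),("kdown",fix(-.034,0,.143),YAW+np.pi/2)]:
    for k in(-1,0,1):
        q=inverse_kinematics(np.array(p),R(a+k*np.pi)); print(n,k,None if q is None else np.round(q,2))
q=inverse_kinematics(np.array([.274,-.59,.40]),np.array(read_orientation()));print(q)
E
```

```text
[[0.91, 0.42, -0.0], [0.42, -0.91, 0.0], [-0.0, -0.0, -1.0]]
grasp -1 [ 0.43  1.14 -1.09  1.66  1.13  1.09  2.  ]
grasp 0 [ 0.02  0.84 -0.38  1.68  0.44  0.71 -0.73]
grasp 1 [ 0.43  1.14 -1.09  1.66  1.13  1.09  2.  ]
ledge -1 [-0.06  0.65  0.28  1.94 -0.31  0.59 -2.66]
ledge 0 [ 0.45  0.67 -0.37  1.91  0.39  0.63 -0.13]
ledge 1 [-0.06  0.65  0.28  1.94 -0.31  0.59 -2.66]
push -1 [ 0.21  0.66 -0.08  1.88  0.09  0.61 -1.44]
push 0 [ 0.58  0.74 -0.58  1.85  0.59  0.73  1.29]
push 1 [ 0.21  0.66 -0.08  1.88  0.09  0.61 -1.44]
knob -1 [ 0.2   0.56 -0.11  1.53  0.07  1.06 -1.45]
knob 0 [ 0.57  0.66 -0.69  1.5   0.44  1.14  1.42]
knob 1 [ 0.2   0.56 -0.11  1.53  0.07  1.06 -1.45]
kdown -1 [ 0.24  0.5  -0.12  1.85  0.08  0.8  -1.44]
kdown 0 [ 0.65  0.59 -0.67  1.82  0.46  0.89  1.39]
kdown 1 [ 0.24  0.5  -0.12  1.85  0.08  0.8  -1.44]
[ 1.0621916   0.42760885  0.0070486   1.30542882 -0.0029402   1.41008377
 -0.06678574]
```

Run:
```python
from rig import *
from h import *
P=np.array([.62,.111,.005]);o=R(-.137)
line_to([.274,-.59,.40],speed=.25)
reach(P+[0,0,.38],o)
line_to(P+[0,0,.06],speed=.25)
f=grab_frame("wrist");cv2.imwrite("pics/w1.png",f["color"])
g=[P]; 
print(proj(f,[[.6316,.1945,.022],[.6086,.0275,.022],[.6201,.111,.022]]).round(0))
print(line_to(P,speed=.08,contact_N=6))
print(read_tool_pos(),read_t())
gripper_to(0.0,40);print(read_grip_width(),read_gripper_force(),read_force())
line_to(P+[0,0,.18],speed=.2)
print(read_grip_width(),read_force(),read_t())
f=grab_frame("top");cv2.imwrite("pics/top1.png",f["color"])
```

```text
[[320.  83.]
 [320. 416.]
 [320. 268.]]
False
[0.62038006 0.11122546 0.00536084] 6.0667
0.49991179691244253 40.980108976364136 [-0.22218129 -0.41398851  5.00668214]
0.5054384716397504 [ 0.96370345  0.41625853 -4.87908332] 7.5833
```

View pics/w1.png

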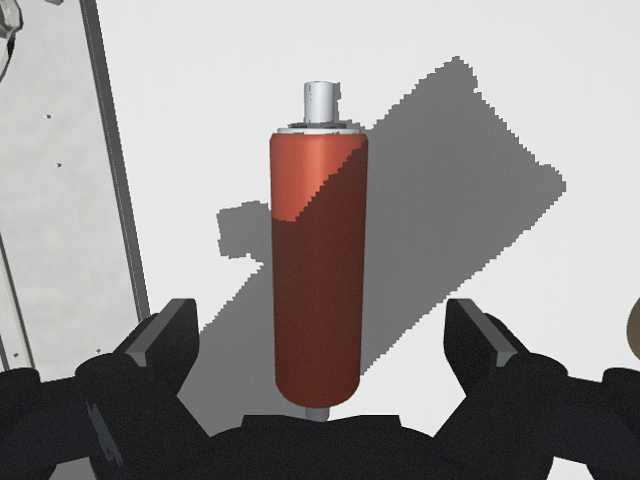

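The wrist view shows the roller lined up with the fingers: the upper journal tip is at (320,82) and the lower near (317,420), as predicted. The grip width reads 0.505, so it's held. Next I'll place it on the ledge.

Run:
```python
from rig import *
from h import *
o=R(YAW);T=fix(-.05,0,.045)
line_to([*T[:2],.185],o,speed=.2)
line_to([*T[:2],.065],speed=.15)
f=grab_frame("wrist");cv2.imwrite("pics/w2.png",f["color"])
print(line_to(T-[0,0,.003],speed=.03,contact_N=5),read_tool_pos()-T,read_force(),read_t())
gripper_to(0.8);print(read_grip_width(),read_force())
line_to(read_tool_pos()*[1,1,0]+[0,0,.17],speed=.2)
f=grab_frame("top");cv2.imwrite("pics/top2.png",f["color"]);np.savez("pics/top2.npz",**f)
f=grab_frame("wrist");cv2.imwrite("pics/w3.png",f["color"]);np.savez("pics/w3.npz",**f)
print(proj(f,[fix(-.05,y,.062) for y in(-.084,0,.084)]).round(0).tolist(),"lips",proj(f,[fix(-.01,y,.04) for y in(-.05,-.03,.03,.05)]).round(0).tolist(),read_t())
```

```text
True [-2.54590182e-04 -5.60459307e-05  4.24472959e-04] [-1.70747102  0.33947214  7.58854575] 10.7083
0.8011062799298201 [0.01970408 0.0824797  0.27830366]
[[326.0, 353.0], [327.0, 235.0], [327.0, 95.0]] lips [[382.0, 295.0], [383.0, 268.0], [387.0, 183.0], [388.0, 152.0]] 11.95
```

View pics/w3.png

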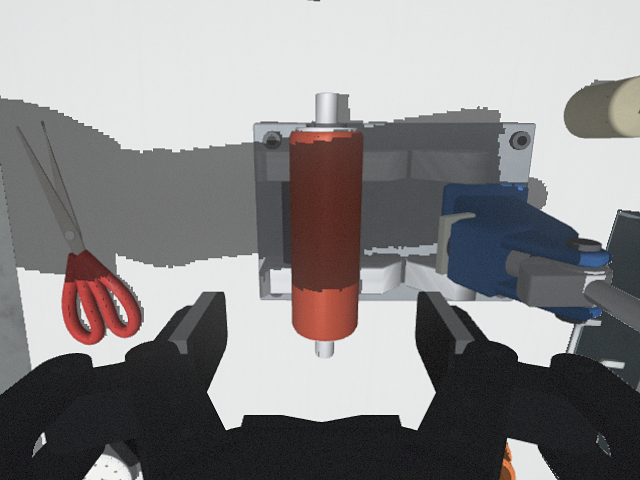

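The wrist view puts the journal tips at (327,94) and (325,356), against predictions of (327,95) and (326,353). The roller is therefore parallel, centred and let go. Now I'll push from behind so it rolls.

Run:
```python
from rig import *
from h import *
o=R(YAW-np.pi/2)
line_to(fix(-.115,0,.20),o,speed=.12)
gripper_to(.2)
line_to(fix(-.103,0,.051),speed=.15)
print(line_to(fix(-.055,0,.051),speed=.04,contact_N=12),read_force(),read_t())
print(line_to(fix(-.036,0,.051),speed=.03,contact_N=12),read_force(),read_t())
wait(.3);f=grab_frame("side");cv2.imwrite("pics/s4.png",f["color"]);
f2=grab_frame("wrist");cv2.imwrite("pics/w4.png",f2["color"])
a=cv2.resize(f["color"][200:320,220:380],(640,480),interpolation=cv2.INTER_CUBIC)
pr=lambda x,z:((proj(f,[fix(x,.084,z)])[0]-[220,200])*4).round(0)
print("tip if seated",pr(.008,.0531),"lip",pr(-.01,.062),"at start",pr(-.05,.062))
cv2.imwrite("pics/s4c.png",a)
```

```text
False [ 0.02773357 -0.37373022  0.59729928] 16.7083
False [ 0.04747733  0.32172795 -0.72153024] 17.4917
tip if seated [303. 332.] lip [335. 318.] at start [408. 318.]
```

View pics/s4c.png

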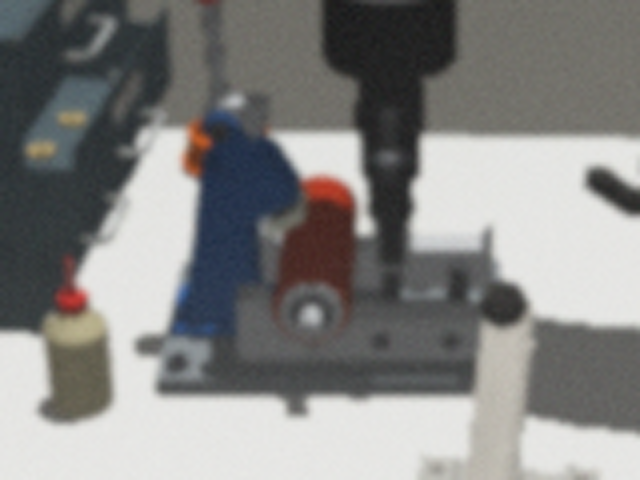

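The side view shows the roller at (312,316) under the head, about 13 mm ahead of the finger (left edge near x=375). That fits a seated roller, but the height needs checking, so I'll look from the wrist.

Run:
```python
from rig import *
from h import *
line_to(fix(-.06,0,.20),speed=.2)
f=grab_frame("wrist");cv2.imwrite("pics/w5.png",f["color"])
for x,z in((.008,.0531),(0,.058),(-.01,.062)):print(x,proj(f,[fix(x,y,z) for y in(-.084,.084)]).round(0).tolist(),"cover",proj(f,[fix(x-.022,y,z) for y in(-.065,.065)]).round(0).tolist())
# depth of visible cover points -> fit axis
h=cv2.cvtColor(f["color"],cv2.COLOR_BGR2HSV);m=(h[...,0]<12)&(h[...,1]>150)&(f["depth"]>0)
v,u=np.nonzero(m);s=cv2.undistortPoints(np.c_[u,v].astype(float).reshape(-1,1,2),K(f),D(f)).reshape(-1,2)
d=f["depth"][v,u];V=np.array(f["view"]);X=(np.c_[s*d[:,None],d]-V[:3,3])@V[:3,:3]
c,sn=np.cos(YAW),np.sin(YAW);L=np.c_[(X[:,:2]-FX)@np.array([[c,-sn],[sn,c]]),X[:,2]]
L=L[(abs(L[:,1])<.08)&(abs(L[:,0])<.05)&(L[:,2]<.1)]
from scipy.optimize import least_squares
r=least_squares(lambda p:np.hypot(L[:,0]-p[0]-p[2]*L[:,1],L[:,2]-p[1]-p[3]*L[:,1])-.022,[.005,.055,0,0],loss="soft_l1",f_scale=.001)
print(len(L),"axis x,z,yaw,tilt",r.x.round(4),"y",np.percentile(L[:,1],[1,99]),read_t())
```

```text
0.008 [[445.0, 121.0], [198.0, 121.0]] cover [[415.0, 154.0], [228.0, 154.0]]
0 [[446.0, 133.0], [197.0, 133.0]] cover [[416.0, 166.0], [227.0, 166.0]]
-0.01 [[447.0, 149.0], [196.0, 149.0]] cover [[416.0, 182.0], [227.0, 182.0]]
4694 axis x,z,yaw,tilt [0.0077 0.0542 0.0011 0.0006] y [-0.06047362  0.05806798] 18.85
```

View pics/w5.png

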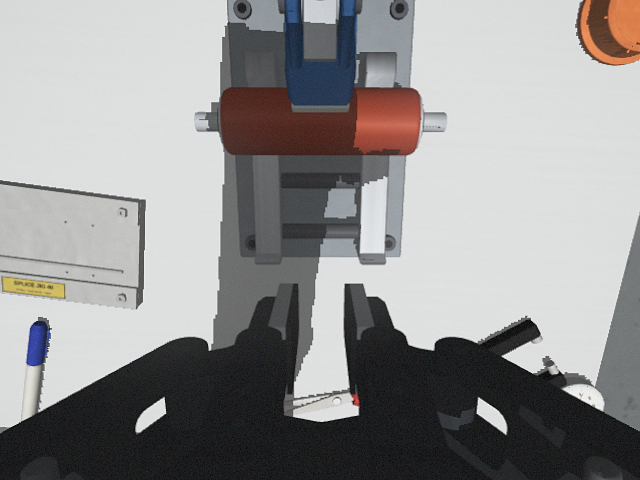

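The wrist view and depth fit put the roller axis at fixture x 7.7 mm and z 54 mm, with yaw and tilt about 0. The journal tips are at (195,122) and (446,121), matching the prediction, so it's seated. Next is the lever: I'll grasp the knob lightly and follow its arc.

Run:
```python
from rig import *
from h import *
K0=lambda q,r=.095:fix(.059+r*np.cos(np.radians(85)+q),0,.142+r*np.sin(np.radians(85)+q)-.019)
line_to(fix(-.06,0,.33),speed=.25)
gripper_to(.75)
line_to(K0(0)*[1,1,0]+[0,0,.33],speed=.2)
print(line_to(K0(0),speed=.12,contact_N=8),read_tool_pos()-K0(0))
gripper_to(0.,20);print(read_grip_width(),read_force(),read_t())
for q in np.linspace(0,1.45,11)[1:]:
    c=line_to(K0(q),speed=.06,contact_N=30); print(round(q,2),c,np.round(read_force(),1),round(read_grip_width(),3))
    if c: break
print(read_t())
f=grab_frame("side");cv2.imwrite("pics/s6.png",f["color"][150:330,200:440])
```

```text
False [ 5.91197776e-04 -6.12482431e-05  9.70984413e-04]
0.33370520614666294 [-0.79481293  1.14966532  5.25413657] 22.3
0.14 False [-1.9  3.6  4.8] 0.333
0.29 False [-2.4  4.8  2.3] 0.333
0.43 False [-1.5  5.7  0.8] 0.331
0.58 False [-0.1  5.9 -0.4] 0.335
0.72 False [ 0.1  5.6 -1.9] 0.334
0.87 False [ 0.3  5.1 -3.8] 0.331
1.01 False [ 1.8  5.4 -4. ] 0.336
1.16 False [ 0.9  5.5 -2.8] 0.335
1.3 False [ 2.4  5.4 -2.6] 0.334
1.45 False [ 0.3  6.4 -1.5] 0.332
26.1333
```

Run:
```python
from rig import *
from h import *
p=read_tool_pos();print(line_to(p-[0,0,.008],speed=.03,contact_N=10),(read_tool_pos()-p)[2],read_force())
gripper_to(.75)
p=read_tool_pos()
line_to(p*[1,1,0]+[0,0,.21],speed=.2)
gripper_to(0.)
T=fix(-.034,0,.165)
print(line_to(T,speed=.04,contact_N=12),"tip z",read_tool_pos()[2],read_force())
line_to(fix(-.034,0,.30),speed=.2)
line_to(fix(-.15,0,.30),speed=.25)
f=grab_frame("side");a=cv2.resize(f["color"][180:320,220:380],(640,560),interpolation=cv2.INTER_CUBIC);cv2.imwrite("pics/s7.png",a)
f=grab_frame("wrist");cv2.imwrite("pics/w7.png",f["color"])
t=grab_frame("top");cv2.imwrite("pics/t7.png",t["color"])
for F in(f,t):print(proj(F,[fix(-.034,0,.162),fix(.008,.084,.0531),fix(.008,-.084,.0531)]).round(0).tolist())
print(read_t(),read_force())
```

```text
True -0.003013756305560028 [ 0.65108928 -0.05378918  0.62801741]
True tip z 0.176143355453216 [-3.16242594  0.93753047  9.90648426]
[[323.0, 43.0], [225.0, 14.0], [421.0, 14.0]]
[[333.0, 246.0], [301.0, 239.0], [361.0, 238.0]]
30.3417 [-0.35887853 -0.44294747  0.11084948]
```

View pics/s7.png

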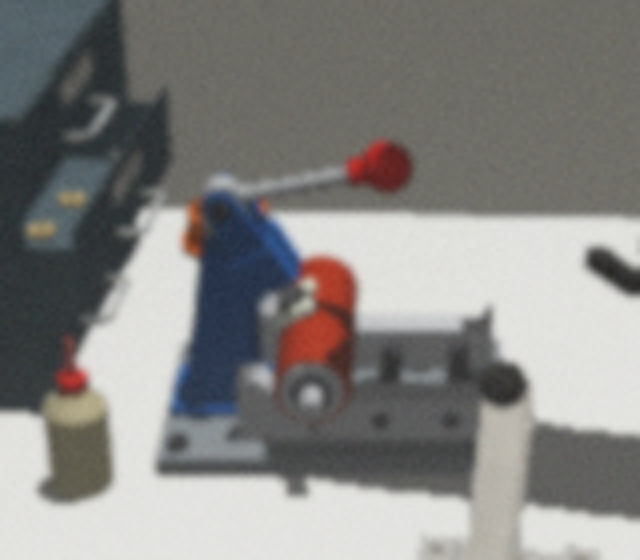

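View pics/w7.png

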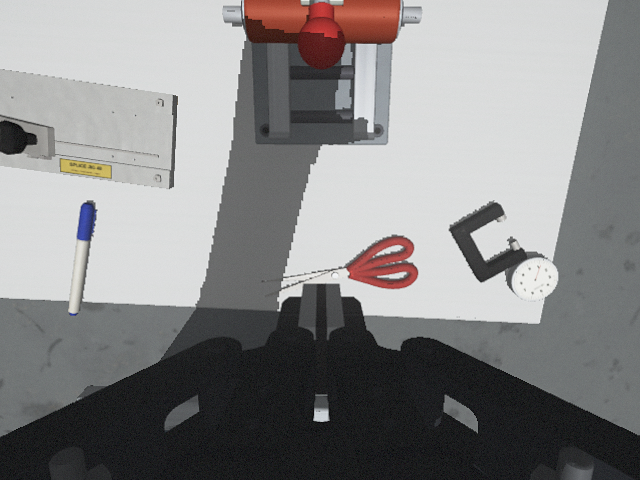

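The side view shows the lever about 12° above level with the knob at (385,165). The white pad is on the seated roller at (300,295). In the wrist view the knob (322,42) and journal tips match the fully clamped prediction. The fingertip also met the knob's hard stop at z 0.176, against 0.177 expected, so I'm handing in.

```bash
python3 -c "
from rig import *
print(finish_job())"
```

```text
the job is handed in; nothing more can be done
None
```

The nip roller was set on the ledge, let go, rolled into the vee and seated, then clamped with the lever fully down; the dropper, plug and gauge were never touched, and the job was handed in at about 30 s of the 67 s allowed.

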